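# Post the cash case in the counter deposit unit

## Robot

A 7-joint arm with a two-finger parallel gripper is mounted at the origin on the work surface. World frame = base frame: x ahead of the robot, y to its left, z up, the work surface at z = 0. Lengths are in m, angles in rad, forces in N, time in s.
With the tool pointing down it reaches from about 0.4 to 0.85 m from the base axis. Payload 4.4 kg.
Tool frame: the origin (TCP) lies on the centre line of the jaws, within the pads' length; the fingertips stand 11 mm ahead of it and the grasp point (between the pads) lies 8 mm behind it; z points along the fingers, y is the line along which they close (so a half turn about z gives the same grasp; the last joint's range is limited). The gripper opens to 94 mm and grips with 3 to 60 N. Pads are 16 mm wide; open, the fingers measure 119 mm over their backs; the gripper's body (75 mm by 177 mm) begins 78 mm behind the grasp point.
Start: joints at [1.065, 0.628, 0.038, 1.517, -0.027, 0.996, -0.02], TCP at [0.277, -0.588, 0.216] pointing down, gripper open.
Joint ranges: [-3.06, 3.06], [-0.37, 2.12], [-1.25, 1.32], [0.18, 2.47], [-1.1, 4.24], [0.23, 1.98], [-2.94, 2.94]. Speed limits (rad/s): [2.57, 2.57, 3.14, 3.14, 3.14, 3.14, 3.14].

## Interface

Orientations are given as a unit quaternion [w, x, y, z].
In Python, from bench import env gives the robot as it stands. The module is installed in compiled form; this text tells all that it offers.
- The arm moves only by the tool carry_out, never from a script. Its argument "rows" is one flat list of numbers, 7 for each row, row after row: the shift along the tool's x, y, z in mm, then the turn, a rotation vector about the tool's x, y, z in rad, then the gripper's target within -1 to 1 (fully open at 1, half-way at 0, shut at -1). In form: [dx, dy, dz, rx, ry, rz, grip, dx, dy, dz, rx, ry, rz, grip, ...]. A call has 1 to 20 rows; each row is the pose to reach, as a shift and turn from the pose commanded when the call began, along the tool's axes at that moment; what a row does not reach only later rows make up. A row lasts 1/12 s, in which the tool goes at most 41.7 mm and 7.16 degrees, less where a joint would pass 70% of its speed; a pose out of reach is approached as far as the arm can. A call with a gripper value outside its range is refused whole. The fingers move at their own pace and stop on an object; "force" is the grip in N (left out, the last holds). Time passes only in rows, so rows that repeat a pose let the fingers close. It gives the time, the measured TCP pose, the force and the opening at its end, in the units of the state.
- env.sense(): the state, without advancing time (a new reading comes with each control period).
- env.capture(name): name is "scene" or "top" or "wrist"; returns a dict with "pixels" (420x560x3 uint8, red, green, blue), "intrinsics" (3x3 intrinsics, pixels), "rvec" (rotation vector, rad) and "tvec" (3), from world to camera coordinates, as OpenCV has them. Camera axes: x right, y down, z forward; pixel columns grow to the right and rows downward; lengths in m; the calibration is good to about 2 mm. A picture is of the moment at which its call begins. There is no depth.
- env.job_done(): hands the job in, once; it reports no verdict.
Trained networks look in a picture, given as the dict that the camera call returned (one of the last four; its "shot" number tells which), for a name from the list of things; names that differ only in an ending like _2 or _b are one class to them, and where a whole thing is asked for, a point or a joint stands for the part that bears it (a point fixed in the world has none). Each returns a list of dicts, best first, with "p" (0 to 1); they miss things now and then, are a little off and sometimes report something else, mostly with a low value. They report only what shows in the picture. A call takes as long as a camera call.
- env.masks_of(picture, query): "mask" (420x560 bool, what is visible of it) and "extent" ([left, top, right, bottom] in pixels, round what is visible of it).
The state is a dict: "clock": time; "joint_positions": joint angles; "joint_velocities": joint speeds; "tau": joint torques, N m; "tool_pos": TCP position; "eef_rot": TCP orientation; "contact_force": force on the tool from outside, world axes, zero at the start; "wrist_torque": the same for the moment, N m; "opening": finger opening in m.
Only numpy, scipy, OpenCV 4.12 (cv2) and the standard library are available. Lean on these libraries where they do the work, as an engineer would, in place of code of your own. Each camera call takes 0.05 s, during which the arm holds its last target. There are 200 camera calls.

## Task

Drop the flat cash case into the deposit unit on the shop counter. The small carton stands in the way of the unit's flap: first set it standing on the counter clear of the flap, then pull the flap fully down, push the case lengthways through the slot behind it until it lies wholly inside on the unit's floor, and push the flap fully shut again. Do not knock the carton over, and leave the calculator, the jar and the sign where they are.

Things in the scene. Friction and masses are not known exactly. Their poses are not given: they have to be found in the camera images.
- unit: Grey metal deposit unit fixed to the counter, 170 mm deep, 186 wide, 130 high. Origin: on the counter under the middle of its front edge; x points from the front into the unit, y left, z up; yaw up to 0.2 rad. Front wall 60 high; above it a mouth 174 wide between side walls 130 high. Behind the slot plate it has a clear lid on top; in front of it, flap down, the mouth is open above.
- slot (a point): Middle of the slot, in the front face of an upright steel plate at x = 35 to 40 mm of the unit, at z = 60 mm (level of the open flap). The slot is 66 mm wide (along the unit's y) and reaches from the inner floor (z = 38 mm) up to z = 82 mm; the plate goes on above to z = 126 mm.
- sill_end (a point): Middle of the sill's rear edge: x = 20, z = 58.5 mm of the unit. The sill runs level from x = 0 (hinge) to 20; behind it the inner floor lies at z = 38 and runs back to x = 165. A case pushed until its rear end has passed this edge drops off it on to the floor; the fingers can follow it up to the slot plate.
- flap_hinge (a point): Middle of the flap's hinge line (along the unit's y), at x = 0, z = 60 mm of the unit, fixed. The hinge lies on the inner lower edge of the flap's panel.
- flap (a joint): Steel flap's angle (rad): 0 shut, leaning 0.464 inwards from upright against the slot plate; grows as its top comes out to the robot and down; 2.034 fully open at a stop, panel level, upper side at z = 60 mm. Starts at 0 to 0.35. Friction holds it at any angle; 1 to 6 N at the bar move it. Panel 166 mm wide, 78 from hinge to upper edge, 12 thick.
- flap_bar (a point): Middle of the flap's pull bar: round, 10 mm thick, 110 long, parallel to the hinge, on two end posts 10 mm thick beyond the panel's upper edge; 42 mm free gap between bar and panel. It lies 125 mm from the hinge along the panel and 6 mm to the outer side: when shut 50 mm behind the hinge line and 114 above it, when open 125 in front and 6 below.
- case: The cash case: flat rigid grey plastic case with a pale label, 120 mm long (its x axis), 60 mm wide (y), 14 mm high, about 150 g. Origin at the centre of its underside. Lies flat on the counter to the left or right, turned by up to 1.2 rad; the same either way round.
- carton: Small upright cardboard carton, 70 mm (x) by 45 mm (y) by 130 mm high, about 250 g, standing in front of the flap where the flap would come down on it. Origin at the centre of its underside.
- calculator: Bystander: black desk calculator with keys, 150 mm (x) by 90 mm (y) by 26 mm high, thicker and wider than the case. Origin at the centre of its underside.
- jar: Bystander: closed round jar, 72 mm across, 100 mm high. Origin at the centre of its underside.
- sign: Bystander: white sign board on a dark wooden foot, foot 60 mm (x) by 120 mm (y), 100 mm high in all. Origin at the centre of its underside.

How it is judged:
By the outcome, as a careful person would: the job done as asked, in the order asked, and still so for the second after the job is handed in, with the robot touching nothing.
It also fails if it takes over 72 s, if anything falls off the work surface, if the arm or the gripper's body presses on something with over 40 N, if the wrist force passes 120 N, or if a joint passes its speed limit or range.

## Working session

There is one attempt and no reset: what is moved stays moved. The work goes in short steps, Python scripts to look and compute and a tool call to move; the robot and the scene stay as the last step left them, time stands still between calls to the robot, and variables do not carry over. Pictures are saved under pics/ and viewed, on a budget of 13 in all, crops included, one or two more only if the job needs it, and the job is handed in when it is done.

Besides the shell and the picture viewer there is one more tool, called after "Request:" as a command line: name --argument value ..., lists and objects as JSON in quotes. carry_out: Moves the arm, as the interface text tells. Its arguments: {"type":"object","properties":{"rows":{"type":"array"},"force":{"type":"number"}},"required":["rows"]}

```bash
mkdir -p pics
cat > h.py <<'E'
import numpy as np, cv2
from scipy.spatial.transform import Rotation as R
from bench import env
def save(p,n): cv2.imwrite('pics/'+n+'.png',p['pixels'][...,::-1])
def cam(p): 
    M=cv2.Rodrigues(np.array(p['rvec'],float))[0]; return M,np.array(p['tvec'],float).ravel(),np.array(p['intrinsics'])
def proj(p,X):
    M,t,K=cam(p); c=np.atleast_2d(X)@M.T+t; u=c@K.T; return u[:,:2]/u[:,2:]
def ray(p,uv,z):
    M,t,K=cam(p); uv=np.atleast_2d(uv).astype(float); d=np.c_[uv,np.ones(len(uv))]@np.linalg.inv(K).T@M; o=-M.T@t
    return o+d*((z-o[2])/d[:,2:])
def st():
    s=env.sense(); print({k:np.round(s[k],3).tolist() for k in('clock','tool_pos','eef_rot','contact_force','opening','joint_positions')}); return s
E
python3 - <<'E'
from h import *
st()
for n in('scene','top'):
    p=env.capture(n); save(p,n+'0'); M,t,K=cam(p); print(n,(-M.T@t).round(3),K[0,0])
    for q in('unit','flap','flap_bar','case','carton','calculator','jar','sign'):
        for m in env.masks_of(p,q)[:2]:
            mm=m['mask'].astype(np.uint8)
            cs=max(cv2.findContours(mm,0,2)[0],key=cv2.contourArea)
            r=cv2.minAreaRect(cs); print(q,round(m['p'],2),m['extent'],np.round(cv2.boxPoints(r)).tolist())
E
```

```text
{'clock': 0.0, 'tool_pos': [0.276, -0.588, 0.216], 'eef_rot': [-0.001, 0.976, 0.218, -0.0], 'contact_force': [-0.455, -0.385, 0.1], 'opening': 0.094, 'joint_positions': [1.065, 0.629, 0.038, 1.518, -0.027, 0.996, -0.02]}
scene [1.033 0.512 1.057] 404.7419183235367
flap 0.76 [244.1, 182.0, 288.4, 215.4] [[234.0, 190.0], [243.0, 175.0], [290.0, 203.0], [282.0, 218.0]]
flap_bar 0.76 [238.9, 176.8, 286.7, 217.6] [[236.0, 189.0], [245.0, 175.0], [290.0, 204.0], [281.0, 218.0]]
case 0.73 [369.3, 241.2, 398.6, 280.1] [[367.0, 274.0], [378.0, 240.0], [400.0, 247.0], [388.0, 281.0]]
carton 0.65 [278.1, 164.7, 299.2, 208.5] [[281.0, 165.0], [299.0, 165.0], [299.0, 207.0], [281.0, 207.0]]
carton 0.37 [241.0, 178.3, 288.4, 215.9] [[234.0, 189.0], [243.0, 174.0], [290.0, 203.0], [281.0, 218.0]]
calculator 0.7 [219.5, 136.7, 271.5, 172.9] [[221.0, 154.0], [260.0, 130.0], [272.0, 151.0], [233.0, 175.0]]
calculator 0.59 [368.7, 240.4, 398.6, 278.8] [[367.0, 275.0], [378.0, 240.0], [399.0, 246.0], [388.0, 281.0]]
jar 0.78 [162.1, 141.3, 187.9, 174.9] [[159.0, 145.0], [179.0, 137.0], [192.0, 169.0], [
[... 620 characters left out ...]
[165.0, 254.0], [185.0, 245.0], [202.0, 284.0], [182.0, 293.0]]
case 0.53 [274.2, 189.7, 338.4, 223.0] [[272.0, 199.0], [334.0, 187.0], [339.0, 209.0], [277.0, 221.0]]
carton 0.79 [298.2, 234.0, 326.9, 266.7] [[292.0, 244.0], [310.0, 233.0], [324.0, 258.0], [306.0, 268.0]]
calculator 0.63 [381.3, 234.4, 412.4, 289.7] [[378.0, 234.0], [411.0, 234.0], [411.0, 287.0], [378.0, 287.0]]
calculator 0.63 [259.2, 143.2, 339.2, 218.4] [[259.0, 153.0], [328.0, 139.0], [342.0, 208.0], [273.0, 221.0]]
jar 0.79 [417.7, 168.8, 453.2, 200.3] [[415.0, 189.0], [439.0, 164.0], [457.0, 182.0], [433.0, 207.0]]
sign 0.81 [111.4, 185.9, 162.6, 208.5] [[109.0, 187.0], [159.0, 187.0], [159.0, 208.0], [109.0, 208.0]]
```

Run:
```python
import cv2
a=cv2.imread('pics/top0.png')[120:310,100:470]; b=cv2.imread('pics/scene0.png')[120:390,150:420]
cv2.imwrite('pics/c1.png',cv2.resize(a,(780,400),interpolation=3)); cv2.imwrite('pics/c2.png',cv2.resize(b,(594,594),interpolation=3))
```

```text
(no output)
```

View pics/c1.png

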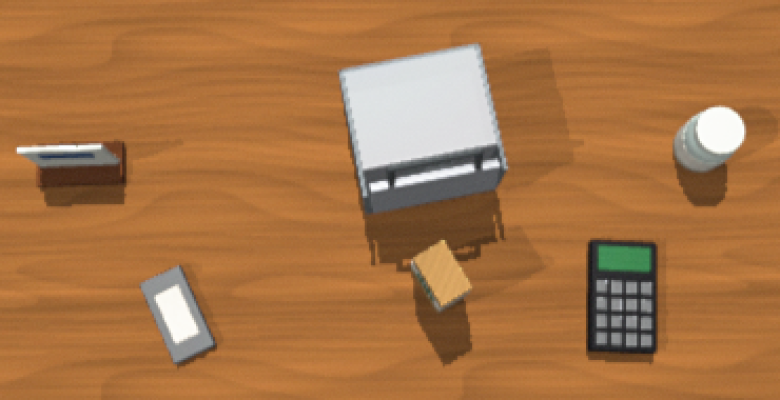

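View pics/c2.png

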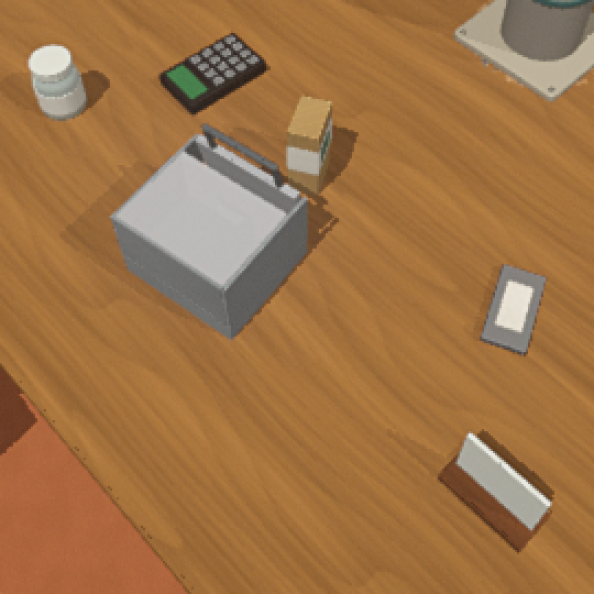

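Run:
```python
from h import *
from scipy.optimize import least_squares
T=env.capture('top'); S=env.capture('scene')
tp=lambda u,v:(100+u*370/780,120+v*190/400); sp=lambda u,v:(150+u/2.2,120+v/2.2)
obs=[(T,tp(342,70),(1,1,1)),(T,tp(479,44),(1,-1,1)),(T,tp(505,170),(0,-1,1)),(S,sp(112,217),(1,-1,1)),(S,sp(228,291),(1,1,1)),(S,sp(307,203),(0,1,1)),(S,sp(232,338),(1,1,0)),(S,sp(126,262),(1,-1,0))]
def X(q,o,D,W,H):
    c,s=np.cos(q[2]),np.sin(q[2]); x,y=o[0]*D,o[1]*W/2; return [q[0]+c*x-s*y,q[1]+s*x+c*y,o[2]*H]
f=lambda q,*d:np.array([proj(p,X(q,o,*(d or q[3:])))[0]-uv for p,uv,o in obs]).ravel()
a=least_squares(f,[.55,.02,.15],args=(.17,.186,.13)); print(a.x,a.fun.round(1))
b=least_squares(f,[.55,.02,.15,.17,.186,.13]); print(b.x,b.fun.round(1))
def corners(p,q):
    m=env.masks_of(p,q)[0]; c=max(cv2.findContours(m['mask'].astype(np.uint8),0,2)[0],key=cv2.contourArea); return m['p'],cv2.boxPoints(cv2.minAreaRect(c)),m['mask'],c
for p in(T,S):
  for q,z in(('case',.014),('carton',.13),('calculator',.026)):
    pp,c,m,cc=corners(p,q); w=ray(p,cc[:,0,:],z)[:,:2]
    r=cv2.minAreaRect((w*1000).astype(np.float32)); print(q,pp,r, ray(p,cc[:,0,:].mean(0),z).round(3))
# bar
for p in(T,S): 
    pp,c,m,cc=corners(p,'flap_bar'); print(c.tolist())
```

```text
[ 0.5834921  -0.05510568  0.16103448] [-2.4  0.1 -0.1  0.6  0.2  0.7 -0.7 -1.5 -2.2 -0.2  0.5 -2.4 -0.7  0.8
  0.6  2.3]
[ 0.58702252 -0.05605525  0.16346282  0.16530397  0.1869048   0.12385042] [-1.9  1.4  0.3  1.7  0.4 -0.2 -0.4 -0.8 -1.9  0.4 -0.5 -0.6 -0.5  0.3
  0.4  1.7]
case 0.95 ((438.82110595703125, 287.95489501953125), (119.06556701660156, 60.671722412109375), 24.408550262451172) [[0.436 0.288 0.014]]
carton 0.65 ((468.56903076171875, -60.01753234863281), (75.40571594238281, 54.78900909423828), 29.838916778564453) [[ 0.465 -0.061  0.13 ]]
calculator 0.57 ((449.0745849609375, -305.4654235839844), (96.11360931396484, 150.62435913085938), 85.9073257446289) [[ 0.46  -0.3    0.026]]
case 0.65 ((439.7899169921875, 292.5486755371094), (124.26280212402344, 60.83359146118164), 24.58905792236328) [[0.444 0.292 0.014]]
carton 0.87 ((504.73590087890625, -28.842796325683594), (161.4347381591797, 56.8199348449707), 41.03404235839844) [[ 0.513 -0.024  0.13 ]]
calculator 0.84 ((454.5600891113281, -298.348388671875), (106.08045959472656, 159.06773376464844), 85.0660171508789) [[ 0.458 -0.301  0.026]]
[[272.38458251953125, 199.92311096191406], [334.1153564453125, 187.5769500732422], [338.26922607421875, 208.34617614746094], [276.5384521484375, 220.6923370361328]]
[[235.02940368652344, 189.61764526367188], [243.8529510498047, 174.91177368164062], [289.73529052734375, 202.44119262695312], [280.9117431640625, 217.14706420898438]]
```

Request:
carry_out --rows '[398,-396,-44,0,0,-0.08,1,398,-396,-44,0,0,-0.08,1,398,-396,-44,0,0,-0.08,1,398,-396,-44,0,0,-0.08,1,398,-396,-44,0,0,-0.08,1,398,-396,-44,0,0,-0.08,1,398,-396,-44,0,0,-0.08,1,398,-396,-44,0,0,-0.08,1,398,-396,-44,0,0,-0.08,1,398,-396,-44,0,0,-0.08,1,398,-396,-44,0,0,-0.08,1,398,-396,-44,0,0,-0.08,1,398,-396,-44,0,0,-0.08,1,398,-396,-44,0,0,-0.08,1,398,-396,-44,0,0,-0.08,1,398,-396,-44,0,0,-0.08,1]' --force 20

```text
clock: 2.73
tool_pos: [0.4686, -0.0593, 0.2606]
eef_rot: [0.0, 0.966, 0.259, 0.0]
contact_force: [-0.9, -1.4, -1.0]
opening: 0.0938
```

```bash
cat >> h.py <<'E'
def go(x,y,z,yaw,s=None):
    "tool deltas (mm, rad) to a tool-down pose with tool x at yaw"
    s=s or env.sense(); r0=R.from_quat(np.roll(s['eef_rot'],-1)); 
    r1=R.from_matrix(np.array([[np.cos(yaw),np.sin(yaw),0],[np.sin(yaw),-np.cos(yaw),0],[0,0,-1.]]).T.T)
    d=r0.inv().apply(np.array([x,y,z])-s['tool_pos'])*1000; print('go',d.round(1),(r0.inv()*r1).as_rotvec().round(3))
U=[.5835,-.055,.161]
def W(x,y,z,U=None):
    U=U or globals()['U']; c,s=np.cos(U[2]),np.sin(U[2]); return np.array([U[0]+c*x-s*y,U[1]+s*x+c*y,z])
E
python3 - <<'E'
from h import *
s=st(); p=env.capture('wrist'); save(p,'w1')
for q in('carton','flap_bar','unit'):
    for m in env.masks_of(p,q)[:2]:
        c=max(cv2.findContours(m['mask'].astype(np.uint8),0,2)[0],key=cv2.contourArea)
        w=ray(p,c[:,0,:],.13)[:,:2]; print(q,m['p'],m['extent'],cv2.minAreaRect((w*1000).astype(np.float32)))
go(.468,-.06,.08,.52)
E
```

```text
{'clock': 2.733, 'tool_pos': [0.469, -0.059, 0.261], 'eef_rot': [0.0, 0.966, 0.259, 0.0], 'contact_force': [-0.906, -1.405, -0.982], 'opening': 0.094, 'joint_positions': [0.132, 0.32, -0.087, 1.935, 0.035, 0.888, -1.02]}
carton 0.69 [259.5, 144.7, 313.9, 237.0] ((479.2906188964844, -58.741233825683594), (82.55970764160156, 45.07518005371094), 29.6241512298584)
flap_bar 0.84 [256.2, 5.5, 460.2, 124.1] ((598.2271118164062, -56.483154296875), (54.22597885131836, 170.8279571533203), 10.142729759216309)
unit 0.79 [242.5, 1.3, 509.2, 125.5] ((606.09423828125, -65.29292297363281), (93.65499877929688, 206.30056762695312), 29.97223472595215)
go [  1.4  -1.8 180.4] [ 0.     0.001 -0.003]
```

View pics/w1.png

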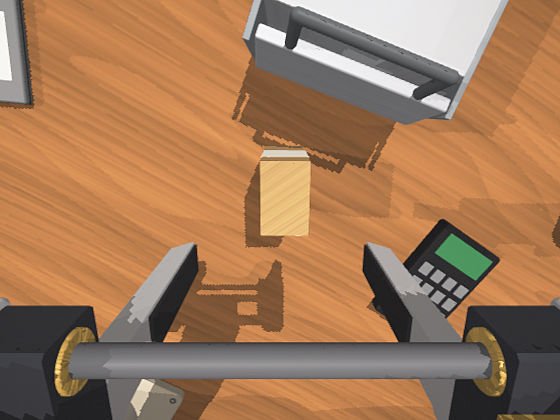

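Run:
```python
from h import *
p=env.capture('wrist')
print(ray(p,[(260,158),(310,158),(310,236),(260,236),(285,197)],.13).round(4))
go(*ray(p,(285,197),.13)[0][:2],.085,.52)
for n,X in dict(FLtop=W(0,.093,.13),FRtop=W(0,-.093,.13),FL60=W(0,.093,.06),FR60=W(0,-.093,.06),FR0=W(0,-.093,0),FL0=W(0,.093,0)).items(): print(n,proj(p,X).round(0))
for a in(0,.15,.35):
    th=a-.464; x=-125*np.sin(th)-6*np.cos(th); z=60+125*np.cos(th)-6*np.sin(th)  # bar
    print(a,round(x),round(z),proj(p,[W(x/1e3,.055,z/1e3),W(x/1e3,-.055,z/1e3)]).round(0).tolist())
I=cv2.resize(p['pixels'][0:180,200:520,::-1],(800,450),interpolation=2); cv2.imwrite('pics/w1c.png',I)
```

```text
[[ 0.4942 -0.0272  0.13  ]
 [ 0.5158 -0.0653  0.13  ]
 [ 0.4533 -0.1029  0.13  ]
 [ 0.4302 -0.0622  0.13  ]
 [ 0.4744 -0.0638  0.13  ]]
go [  5.    4.8 175.4] [ 0.     0.001 -0.003]
FLtop [[234.  37.]]
FRtop [[442. 121.]]
FL60 [[243.  51.]]
FR60 [[412. 118.]]
FR0 [[394. 117.]]
FL0 [[249.  59.]]
0 51 174 [[306.0, -35.0], [457.0, 31.0]]
0.15 33 181 [[297.0, -9.0], [449.0, 56.0]]
0.35 8 185 [[283.0, 30.0], [435.0, 92.0]]
```

View pics/w1c.png

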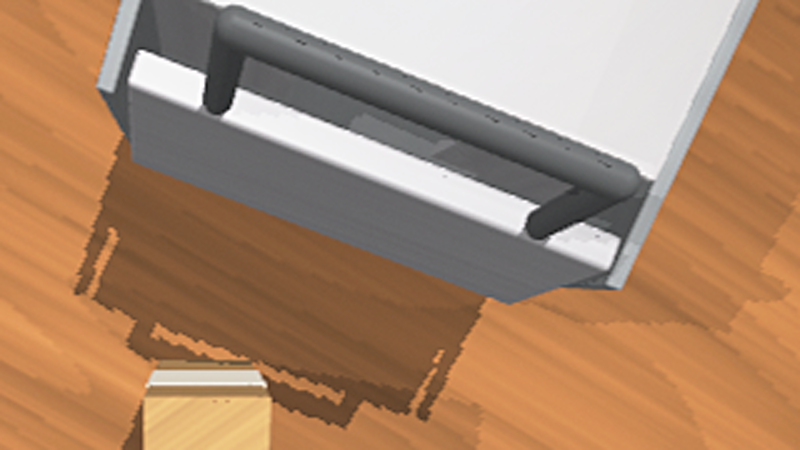

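Run:
```python
from h import *
from scipy.optimize import least_squares
p=env.capture('wrist'); cr=lambda u,v:(200+u/2.5,v/2.5)
def bar(a): th=a-.464; return (-125*np.sin(th)-6*np.cos(th))/1e3,.06+(125*np.cos(th)-6*np.sin(th))/1e3
def f(q):
    U=list(q[:3]); x,z=bar(q[3])
    P=[W(0,.093,.13,U),W(0,-.093,.13,U),W(x,.055,z,U),W(x,-.055,z,U)]
    return (proj(p,P)-[cr(100,88),cr(621,290),cr(224,24),cr(634,184)]).ravel()
a=least_squares(f,[.587,-.056,.165,.2]); print(a.x.round(4),a.fun.round(1),bar(a.x[3]))
```

```text
[ 0.5883 -0.0574  0.178   0.2728] [-0.7 -0.   0.5 -0.4  5.1  1.3 -5.1 -1.6] (np.float64(0.017859081435216893), np.float64(0.18386304214853716))
```

Request:
carry_out --rows '[4,5,60,0,0,0,1,4,5,120,0,0,0,1,4,5,160,0,0,0,1,4,5,175,0,0,0,1,4,5,175,0,0,0,1,4,5,175,0,0,0,0,4,5,175,0,0,0,-0.3,4,5,175,0,0,0,-0.3,4,5,175,0,0,0,-0.3,4,5,175,0,0,0,-0.3,4,5,175,0,0,0,-0.3,4,5,175,0,0,0,-0.3]' --force 15

```text
clock: 4.03
tool_pos: [0.4748, -0.0628, 0.0864]
eef_rot: [0.0, 0.966, 0.257, 0.001]
contact_force: [-0.0, -0.4, 0.3]
opening: 0.0504
```

Request:
carry_out --rows '[0,0,0,0,0,0,-0.3,0,0,0,0,0,0,-0.3,0,0,0,0,0,0,-0.3,0,0,0,0,0,0,-0.3,0,0,-10,0,0,0,-0.3,0,0,-25,0,0,0,-0.3,0,0,-30,0,0,0,-0.3]' --force 20

```text
clock: 4.62
tool_pos: [0.4746, -0.0628, 0.1163]
eef_rot: [0.0, 0.966, 0.257, 0.0]
contact_force: [0.4, -0.0, -2.7]
opening: 0.0449
```

Request:
carry_out --rows '[-10,9,0,0,0,0,-0.3,-25,22,0,0,0,0,-0.3,-45,39,0,0,0,0,-0.3,-65,56,0,0,0,0,-0.3,-83,72,0,0,0,0,-0.3,-95,82,0,0,0,0,-0.3,-102,88,0,0,0,0,-0.3,-102,88,10,0,0,0,-0.3,-102,88,20,0,0,0,-0.3,-102,88,25,0,0,0,-0.3,-102,88,28,0,0,0,-0.3,-102,88,30,0,0,0,-0.3,-102,88,30,0,0,0,-0.3]'

```text
clock: 5.7
tool_pos: [0.4293, -0.189, 0.086]
eef_rot: [-0.0, 0.966, 0.257, -0.0]
contact_force: [-0.9, 1.0, 2.7]
opening: 0.0451
```

Request:
carry_out --rows '[0,0,0,0,0,0,0.4,0,0,0,0,0,0,0.4,0,0,0,0,0,0,0.4,0,0,-20,0,0,0,0.4,0,0,-60,0,0,0,0.4,0,0,-100,0,0,0,0.4,0,0,-140,0,0,0,0.4,0,0,-174,0,0,0,0.4]'

```text
clock: 6.37
tool_pos: [0.4299, -0.1898, 0.2624]
eef_rot: [0.001, 0.966, 0.257, 0.001]
contact_force: [0.4, -0.4, -0.2]
opening: 0.0662
```

```bash
sed -i 's/^U=.*/U=[.588,-.057,.175]/' h.py
python3 - <<'E'
from h import *
s=st(); x=W(.018,0,0); go(x[0],x[1],.26,1.746)
E
```

```text
{'clock': 6.367, 'tool_pos': [0.43, -0.19, 0.262], 'eef_rot': [0.001, 0.966, 0.257, 0.001], 'contact_force': [0.444, -0.444, -0.205], 'opening': 0.066, 'joint_positions': [0.457, 0.315, -0.133, 1.939, 0.053, 0.889, -0.753]}
go [220.2 -30.6   2.7] [ 0.003 -0.    -1.226]
```

Request:
carry_out --rows '[220,-30.6,2,0,0,-1.226,0.3,220,-30.6,2,0,0,-1.226,0.3,220,-30.6,2,0,0,-1.226,0.3,220,-30.6,2,0,0,-1.226,0.3,220,-30.6,2,0,0,-1.226,0.3,220,-30.6,2,0,0,-1.226,0.3,220,-30.6,2,0,0,-1.226,0.3,220,-30.6,2,0,0,-1.226,0.3,220,-30.6,2,0,0,-1.226,0.3,220,-30.6,2,0,0,-1.226,0.3,220,-30.6,2,0,0,-1.226,0.3,220,-30.6,2,0,0,-1.226,0.3]'

```text
clock: 7.37
tool_pos: [0.6052, -0.0541, 0.2574]
eef_rot: [-0.0, 0.644, 0.765, 0.0]
contact_force: [1.3, -0.1, -0.1]
opening: 0.0612
```

Run:
```python
from h import *
s=st(); p=env.capture('wrist'); t=env.capture('scene')
I=np.hstack([p['pixels'],cv2.resize(t['pixels'][110:260,190:390],(560,420))])[...,::-1]; cv2.imwrite('pics/w2.png',cv2.resize(I,(800,300),interpolation=3))
t=env.capture('top')
for m in env.masks_of(t,'flap_bar')[:1]: print(m['p'],m['extent'])
x=W(.018,0,0); print(proj(p,[W(.018,.06,.184),W(.018,-.06,.184)]).round(0)); go(x[0],x[1],.186,1.746)
```

```text
{'clock': 7.367, 'tool_pos': [0.605, -0.054, 0.257], 'eef_rot': [-0.0, 0.644, 0.765, 0.0], 'contact_force': [1.299, -0.078, -0.115], 'opening': 0.061, 'joint_positions': [0.328, 0.558, -0.46, 1.582, 0.272, 1.066, -0.033]}
0.63 [276.0, 196.2, 302.0, 220.5]
[[279. 140.]
 [280. 293.]]
go [ 0.   0.5 71.6] [ 0.     0.    -0.002]
```

View pics/w2.png

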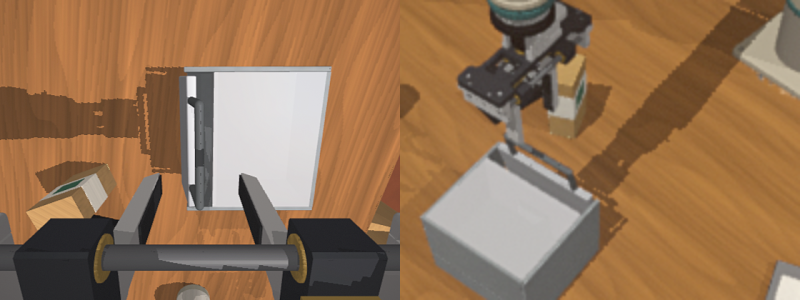

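Request:
carry_out --rows '[0,0.5,20,0,0,0,0.3,0,0.5,45,0,0,0,0.3,0,0.5,65,0,0,0,0.3,0,0.5,72,0,0,0,0.3,0,0.5,72,0,0,0,-0.66,0,0.5,72,0,0,0,-0.66,0,0.5,72,0,0,0,-0.66,0,0.5,72,0,0,0,-0.66,0,0.5,72,0,0,0,-0.66,0,0.5,72,0,0,0,-0.66,0,0.5,72,0,0,0,-0.66]' --force 5

```text
clock: 8.48
tool_pos: [0.6059, -0.0539, 0.186]
eef_rot: [0.0, 0.643, 0.766, 0.0]
contact_force: [-0.6, -0.7, -0.5]
opening: 0.0186
```

Run:
```python
from h import *
s=st()
for a in np.linspace(.27,2.034,19):
    th=a-.464; print(round(-125*np.sin(th)-6*np.cos(th)-18.2,1), round(-(125*np.cos(th)-6*np.sin(th)-123.8),1))
```

```text
{'clock': 8.483, 'tool_pos': [0.606, -0.054, 0.186], 'eef_rot': [0.0, 0.643, 0.766, 0.0], 'contact_force': [-0.578, -0.663, -0.503], 'opening': 0.019, 'joint_positions': [0.31, 0.631, -0.434, 1.665, 0.319, 0.915, -0.071]}
0.0 -0.0
-12.2 -1.2
-24.4 -1.2
-36.6 0.0
-48.7 2.4
-60.4 6.0
-71.7 10.7
-82.5 16.5
-92.7 23.3
-102.2 31.0
-110.9 39.7
-118.7 49.2
-125.5 59.4
-131.3 70.2
-136.0 81.5
-139.6 93.2
-142.0 105.2
-143.2 117.4
-143.2 129.7
```

Request:
carry_out --rows '[0,0,0,0,0,0,-1,0,0,0,0,0,0,-1,0,0,0,0,0,0,-1,0,-6,-1,0,0,0,-1,0,-12,-1,0,0,0,-1,0,-24,-1,0,0,0,-1,0,-37,0,0,0,0,-1,0,-49,2,0,0,0,-1,0,-60,6,0,0,0,-1,0,-72,11,0,0,0,-1]' --force 25

```text
clock: 9.32
tool_pos: [0.5367, -0.0659, 0.1767]
eef_rot: [0.003, 0.643, 0.766, 0.002]
contact_force: [2.6, -0.3, 1.9]
opening: 0.0091
```

Request:
carry_out --rows '[0,-10.8,5.8,0,0,0,-1,0,-21,12.6,0,0,0,-1,0,-30.5,20.3,0,0,0,-1,0,-39.2,29,0,0,0,-1,0,-47,38.5,0,0,0,-1,0,-53.8,48.7,0,0,0,-1,0,-59.6,59.5,0,0,0,-1,0,-64.3,71,0,0,0,-1,0,-68,82.5,0,0,0,-1,0,-70.3,94.5,0,0,0,-1,0,-71.5,106.7,0,0,0,-1,0,-71.5,118,0,0,0,-1,0,-71.5,124,0,0,0,-1,0,-71.5,126,0,0,0,-1]'

```text
clock: 10.48
tool_pos: [0.4637, -0.0789, 0.0491]
eef_rot: [-0.0, 0.643, 0.766, -0.001]
contact_force: [-5.5, 0.8, 34.6]
opening: 0.0091
```

Run:
```python
from h import *
s=st(); t=env.capture('scene'); cv2.imwrite('pics/s3.png',cv2.resize(t['pixels'][110:290,190:430],(800,600),interpolation=3)[...,::-1])
```

```text
{'clock': 10.483, 'tool_pos': [0.464, -0.079, 0.049], 'eef_rot': [-0.0, 0.643, 0.766, -0.001], 'contact_force': [-5.533, 0.835, 34.634], 'opening': 0.009, 'joint_positions': [0.298, 0.679, -0.279, 2.139, 0.484, 0.384, -0.199]}
```

View pics/s3.png

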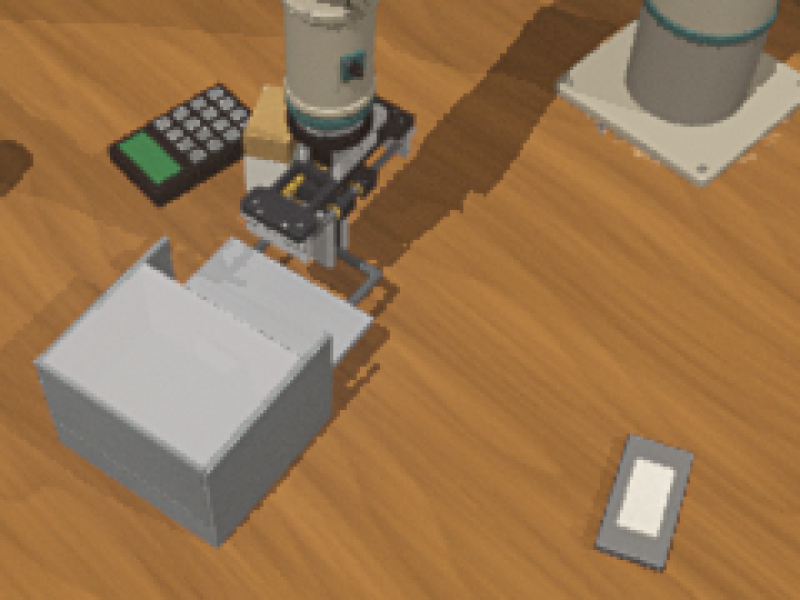

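Request:
carry_out --rows '[0,1,-7,0,0,0,-1,0,1,-7,0,0,0,-0.5,0,1,-7,0,0,0,-0.5,0,1,-7,0,0,0,-0.5,0,1,-7,0,0,0,-0.5,0,1,-30,0,0,0,-0.5,0,1,-70,0,0,0,-0.5,0,1,-110,0,0,0,-0.3,0,1,-140,0,0,0,0]'

```text
clock: 11.28
tool_pos: [0.4659, -0.0783, 0.1909]
eef_rot: [0.001, 0.642, 0.766, 0.001]
contact_force: [1.1, 0.1, 0.1]
opening: 0.0332
```

Run:
```python
from h import *
s=st(); go(.412,.276,.18,.426)
```

```text
{'clock': 11.283, 'tool_pos': [0.466, -0.078, 0.191], 'eef_rot': [0.001, 0.642, 0.766, 0.001], 'contact_force': [1.07, 0.082, 0.102], 'opening': 0.033, 'joint_positions': [0.453, 0.447, -0.48, 2.019, 0.3, 0.742, -0.035]}
go [358.3   8.8  11. ] [ 1.00e-03 -1.00e-03  1.32e+00]
```

Request:
carry_out --rows '[358,9,11,0,0,1.32,1,358,9,11,0,0,1.32,1,358,9,11,0,0,1.32,1,358,9,11,0,0,1.32,1,358,9,11,0,0,1.32,1,358,9,11,0,0,1.32,1,358,9,11,0,0,1.32,1,358,9,11,0,0,1.32,1,358,9,11,0,0,1.32,1,358,9,11,0,0,1.32,1,358,9,11,0,0,1.32,1,358,9,11,0,0,1.32,1,358,9,11,0,0,1.32,1,358,9,11,0,0,1.32,1]'

```text
clock: 12.45
tool_pos: [0.412, 0.275, 0.1774]
eef_rot: [0.0, 0.977, 0.212, -0.0]
contact_force: [-0.2, -0.0, 0.3]
opening: 0.0941
```

Run:
```python
from h import *
s=st(); p=env.capture('wrist'); save(p,'w4')
m=env.masks_of(p,'case')[0]
c=max(cv2.findContours(m['mask'].astype(np.uint8),0,2)[0],key=cv2.contourArea)
w=ray(p,c[:,0,:],.014)[:,:2]; r=cv2.minAreaRect((w*1000).astype(np.float32)); print(m['p'],m['extent'],r)
```

```text
{'clock': 12.45, 'tool_pos': [0.412, 0.275, 0.177], 'eef_rot': [0.0, 0.977, 0.212, -0.0], 'contact_force': [-0.221, -0.022, 0.255], 'opening': 0.094, 'joint_positions': [-0.57, 0.466, -0.106, 1.982, 0.074, 0.698, -1.865]}
0.77 [244.7, 95.1, 311.2, 226.2] ((439.3580017089844, 291.31707763671875), (121.10140228271484, 60.14521789550781), 24.81181526184082)
```

View pics/w4.png

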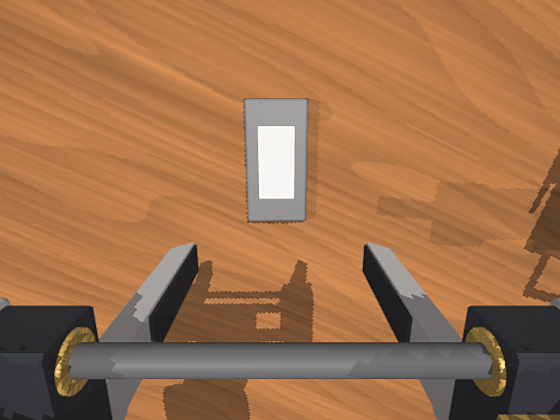

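Request:
carry_out --rows '[1,-2.3,40,0,0,-0.006,1,1,-2.3,80,0,0,-0.006,1,1,-2.3,120,0,0,-0.006,1,1,-2.3,150,0,0,-0.006,1,1,-2.3,163,0,0,-0.006,1,1,-2.3,163.5,0,0,-0.006,0.2,1,-2.3,163.5,0,0,-0.006,-0.2,1,-2.3,163.5,0,0,-0.006,-0.2,1,-2.3,163.5,0,0,-0.006,-0.2,1,-2.3,163.5,0,0,-0.006,-0.2,1,-2.3,163.5,0,0,-0.006,-0.2,1,-2.3,163.5,0,0,-0.006,-0.2]' --force 40

```text
clock: 13.55
tool_pos: [0.4122, 0.2781, 0.0144]
eef_rot: [-0.0, 0.977, 0.214, 0.0]
contact_force: [0.8, 0.2, 2.5]
opening: 0.0593
```

Request:
carry_out --rows '[0,0,0,0,0,0,-0.4,0,0,0,0,0,0,-0.4,0,0,-10,0,0,0,-0.4,0,0,-30,0,0,0,-0.4,0,0,-60,0,0,0,-0.4,0,0,-95,0,0,0,-0.4,0,0,-130,0,0,0,-0.4,0,0,-160,0,0,0,-0.4]'

```text
clock: 14.22
tool_pos: [0.4115, 0.2778, 0.1765]
eef_rot: [-0.0, 0.977, 0.214, 0.0]
contact_force: [0.3, 0.0, -2.6]
opening: 0.0597
```

Run:
```python
from h import *
s=st(); p=env.capture('wrist'); save(p,'w5')
m=env.masks_of(p,'case')[0]
c=max(cv2.findContours(m['mask'].astype(np.uint8),0,2)[0],key=cv2.contourArea)
z=s['tool_pos'][2]+.0005
w=ray(p,c[:,0,:],z)[:,:2]; r=cv2.minAreaRect((w*1000).astype(np.float32)); print(m['p'],m['extent'],r)
r=R.from_quat(np.roll(s['eef_rot'],-1)).inv().apply(np.r_[np.array(r[0])/1000,z]-s['tool_pos']); print('case centre in tool',r)
# pre-insert: TCP at unit x=-100 (case front at -10)
x=W(-.10,0,0); go(x[0],x[1],.16,.175); x=W(-.10,0,0); go(x[0],x[1],.076,.175)
```

```text
{'clock': 14.217, 'tool_pos': [0.411, 0.278, 0.177], 'eef_rot': [-0.0, 0.977, 0.214, 0.0], 'contact_force': [0.293, 0.023, -2.582], 'opening': 0.06, 'joint_positions': [-0.57, 0.468, -0.114, 1.98, 0.08, 0.696, -1.872]}
0.83 [215.7, 89.7, 342.9, 316.4] ((439.4217224121094, 290.63458251953125), (119.44156646728516, 59.19818115234375), 25.250125885009766)
case centre in tool [ 3.07337531e-02  5.59485392e-05 -4.84059595e-04]
go [-80.  353.2  17.4] [-0.003 -0.009  0.257]
go [-80.8 353.4 101.4] [-0.003 -0.009  0.257]
```

View pics/w5.png

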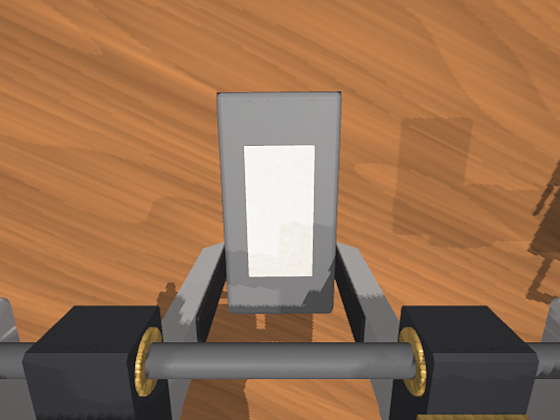

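Request:
carry_out --rows '[-80,353,17,0,0,0.257,-0.4,-80,353,17,0,0,0.257,-0.4,-80,353,17,0,0,0.257,-0.4,-80,353,17,0,0,0.257,-0.4,-80,353,17,0,0,0.257,-0.4,-80,353,17,0,0,0.257,-0.4,-80,353,17,0,0,0.257,-0.4,-80,353,17,0,0,0.257,-0.4,-80,353,17,0,0,0.257,-0.4,-80,353,17,0,0,0.257,-0.4,-80,353,17,0,0,0.257,-0.4,-80,353,40,0,0,0.257,-0.4,-80,353,40,0,0,0.257,-0.4]'

```text
clock: 15.4
tool_pos: [0.4842, -0.0741, 0.1314]
eef_rot: [-0.001, 0.996, 0.088, -0.003]
contact_force: [1.0, 0.2, -1.7]
opening: 0.0596
```

Run:
```python
from h import *
s=st(); p=env.capture('wrist'); cv2.imwrite('pics/w6.png',cv2.resize(p['pixels'][0:300,80:480],(800,600),interpolation=2)[...,::-1])
for n,X in dict(FL=W(0,.093,.13),FR=W(0,-.093,.13),PL=W(.035,.087,.126),PR=W(.035,-.087,.126),mL=W(0,.087,.13),mR=W(0,-.087,.13),flapL=W(0,.083,.06),flapR=W(0,-.083,.06),fLo=W(-.078,.083,.06),fRo=W(-.078,-.083,.06)).items(): print(n,((proj(p,X)[0]-[80,0])*2).round(0))
x=W(-.10,0,0); go(x[0],x[1],.0765,.175)
```

```text
{'clock': 15.4, 'tool_pos': [0.484, -0.074, 0.131], 'eef_rot': [-0.001, 0.996, 0.088, -0.003], 'contact_force': [1.037, 0.21, -1.662], 'opening': 0.06, 'joint_positions': [0.131, 0.534, -0.052, 2.035, 0.046, 0.58, -1.346]}
FL [  3. 112.]
FR [812. 114.]
PL [ 14. -57.]
PR [802. -56.]
mL [ 29. 112.]
mR [786. 114.]
flapL [152. 142.]
flapR [659. 143.]
fLo [174. 374.]
fRo [635. 375.]
go [ 5.1  1.3 55.9] [-0.002  0.005  0.002]
```

View pics/w6.png

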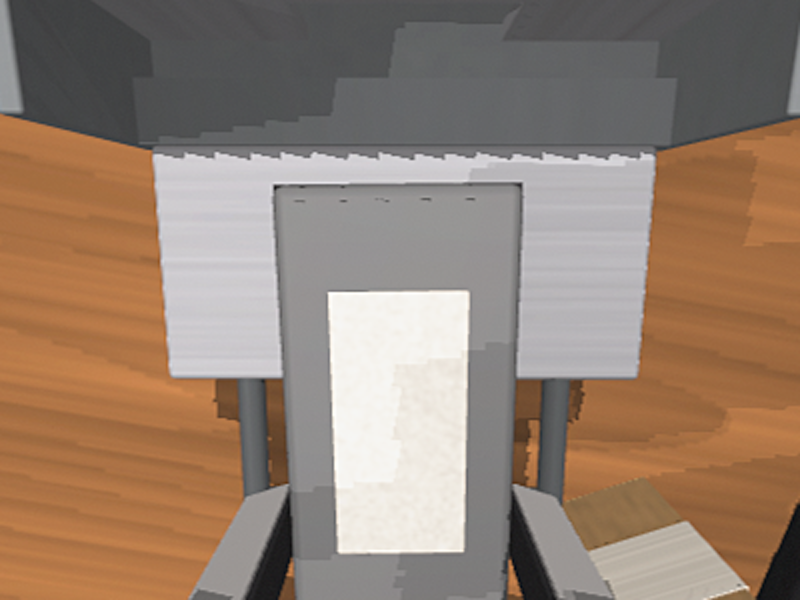

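Request:
carry_out --rows '[5,1.3,25,0,0,0,-0.4,5,1.3,45,0,0,0,-0.4,5,1.3,55,0,0,0,-0.4,5,1.3,56,0,0,0,-0.4,20,1.3,56,0,0,0,-0.4,30,1.3,56,0,0,0,-0.4,40,1.3,56,0,0,0,-0.4,48,1.3,56,0,0,0,-0.4,54,1.3,56,0,0,0,-0.4,60,1.3,56,0,0,0,-0.4]'

```text
clock: 16.28
tool_pos: [0.5467, -0.0666, 0.0786]
eef_rot: [0.0, 0.996, 0.088, 0.0]
contact_force: [0.2, -0.2, -1.3]
opening: 0.0592
```

Request:
carry_out --rows '[0,-2,0,0,0,0,-0.4,0,-2,0,0,0,0,-0.4,8,-2,0,0,0,0,-0.4,16,-2,0,0,0,0,-0.4,24,-2,0,0,0,0,-0.4,32,-2,0,0,0,0,-0.4,38,-2,0,0,0,0,-0.4,40,-2,0,0,0,0,-0.4,40,-2,0,0,0,0,-0.4]'

```text
clock: 17.03
tool_pos: [0.5859, -0.0578, 0.0778]
eef_rot: [-0.0, 0.996, 0.087, 0.0]
contact_force: [-0.0, -0.1, -0.6]
opening: 0.0595
```

Run:
```python
from h import *
s=st(); d=s['tool_pos']-W(0,0,0); c,n=np.cos(U[2]),np.sin(U[2]); print('unit',c*d[0]+n*d[1],-n*d[0]+c*d[1])
```

```text
{'clock': 17.033, 'tool_pos': [0.586, -0.058, 0.078], 'eef_rot': [-0.0, 0.996, 0.087, 0.0], 'contact_force': [-0.043, -0.055, -0.629], 'opening': 0.059, 'joint_positions': [0.075, 0.721, -0.039, 1.81, 0.044, 0.611, -1.386]}
unit -0.002178868053831523 -0.00043039853921163966
```

Request:
carry_out --rows '[8,0,1,0,0,0,-0.4,15,0,2,0,0,0,-0.4,20,0,3,0,0,0,-0.4,23,0,3,0,0,0,-0.4,23,0,3,0,0,0,-0.4]'

```text
clock: 17.45
tool_pos: [0.6088, -0.0537, 0.0749]
eef_rot: [-0.0, 0.996, 0.087, 0.0]
contact_force: [-0.6, -0.7, -1.2]
opening: 0.0595
```

Request:
carry_out --rows '[0,0,0,0,0,0,0.6,0,0,0,0,0,0,0.6,0,0,0,0,0,0,0.6,0,0,0,0,0,0,0.6,0,0,-20,0,0,0,0.6,0,0,-50,0,0,0,0.6,-30,0,-55,0,0,0,-0.5,-65,0,-55,0,0,0,-1,-65,0,-55,0,0,0,-1,-65,0,-55,0,0,0,-1,-65,0,-55,0,0,0,-1,-65,0,-55,0,0,0,-1]'

```text
clock: 18.45
tool_pos: [0.5453, -0.0651, 0.1302]
eef_rot: [0.0, 0.996, 0.087, 0.001]
contact_force: [0.2, 0.1, 1.5]
opening: 0.0389
```

Run:
```python
from h import *
s=st(); p=env.capture('wrist'); t=env.capture('scene')
I=np.hstack([p['pixels'],cv2.resize(t['pixels'][140:260,200:360],(560,420))])[...,::-1]; cv2.imwrite('pics/w7.png',cv2.resize(I,(800,300),interpolation=3))
```

```text
{'clock': 18.45, 'tool_pos': [0.545, -0.065, 0.13], 'eef_rot': [0.0, 0.996, 0.087, 0.001], 'contact_force': [0.207, 0.117, 1.53], 'opening': 0.039, 'joint_positions': [0.097, 0.599, -0.044, 1.887, 0.04, 0.655, -1.367]}
```

View pics/w7.png

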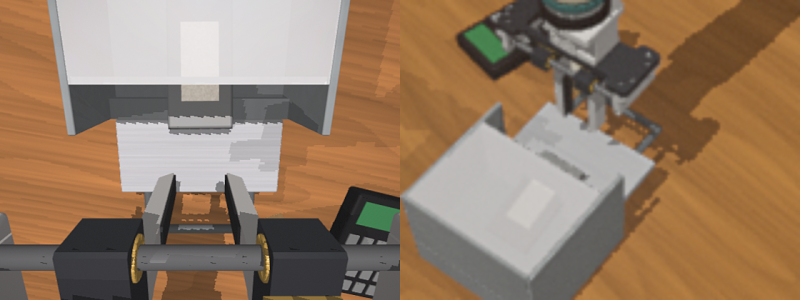

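Request:
carry_out --rows '[0,0,0,0,0,0,-1,0,0,0,0,0,0,-1,0,0,0,0,0,0,-1,0,0,20,0,0,0,-1,0,0,40,0,0,0,-1,0,0,54,0,0,0,-1,10,0,55.5,0,0,0,-1,20,0,55.5,0,0,0,-1,27,0,55.5,0,0,0,-1,33,0,55.5,0,0,0,-1,39,0,55.5,0,0,0,-1,45,0,55.5,0,0,0,-1,50,0,55.5,0,0,0,-1,55,0,55.5,0,0,0,-1,60,0,55.5,0,0,0,-1,63,0,55.5,0,0,0,-1,66,0,55.5,0,0,0,-1,66,0,55.5,0,0,0,-1]'

```text
clock: 20.05
tool_pos: [0.6097, -0.0537, 0.0746]
eef_rot: [-0.0, 0.996, 0.087, 0.0]
contact_force: [-0.6, 0.2, 0.0]
opening: 0.0002
```

Run:
```python
from h import *
s=st(); d=s['tool_pos']-W(0,0,0); c,n=np.cos(U[2]),np.sin(U[2]); print('unit',c*d[0]+n*d[1],-n*d[0]+c*d[1])
```

```text
{'clock': 20.05, 'tool_pos': [0.61, -0.054, 0.075], 'eef_rot': [-0.0, 0.996, 0.087, 0.0], 'contact_force': [-0.646, 0.193, 0.013], 'opening': 0.0, 'joint_positions': [0.064, 0.751, -0.036, 1.745, 0.041, 0.645, -1.391]}
unit 0.021967971763361918 -0.0005365907125291971
```

Request:
carry_out --rows '[3,0,0,0,0,0,-1,3,0,0,0,0,0,-1,-5,0,0,0,0,0,-1,-5,0,-40,0,0,0,-1,-40,0,-70,0,0,0,-1,-75,0,-100,0,0,0,-1,-100,0,-120,0,0,0,-1,-100,0,-120,0,0,0,-1]'

```text
clock: 20.72
tool_pos: [0.506, -0.0733, 0.1985]
eef_rot: [0.001, 0.996, 0.086, 0.001]
contact_force: [-0.5, 0.2, 0.0]
opening: 0.0004
```

Run:
```python
from h import *
s=st(); p=env.capture('wrist')
I=p['pixels'][0:230,60:500]; cv2.imwrite('pics/w8.png',cv2.resize(I,(800,418),interpolation=2)[...,::-1])
for m in env.masks_of(p,'case')[:2]: print(m['p'],m['extent'])
f=lambda X:((proj(p,X)-[60,0])*800/440).round(0).tolist()
print('sill end',f([W(.02,.033,.0585),W(.02,-.033,.0585)]),'rear top on floor',f([W(.02,.03,.052),W(.02,-.03,.052),W(.035,.03,.052)]),'plate top',f([W(.035,0,.126)]))
x=W(-.125,0,0); go(x[0],x[1],.12,1.746)
```

```text
{'clock': 20.717, 'tool_pos': [0.506, -0.073, 0.199], 'eef_rot': [0.001, 0.996, 0.086, 0.001], 'contact_force': [-0.486, 0.242, 0.026], 'opening': 0.0, 'joint_positions': [0.121, 0.454, -0.047, 1.921, 0.032, 0.766, -1.343]}
0.87 [243.8, 59.2, 314.0, 83.8]
sill end [[325.0, 150.0], [465.0, 149.0]] rear top on floor [[332.0, 151.0], [458.0, 150.0], [331.0, 117.0]] plate top [[394.0, 91.0]]
go [-46.   -1.   75.7] [ 3.000e-03 -1.000e-03 -1.572e+00]
```

View pics/w8.png

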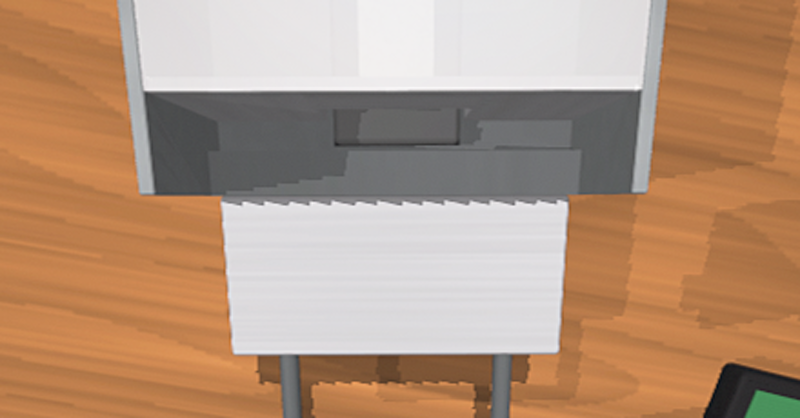

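Request:
carry_out --rows '[-46,-1,70,0,0,-1.572,-0.35,-46,-1,70,0,0,-1.572,-0.35,-46,-1,70,0,0,-1.572,-0.35,-46,-1,70,0,0,-1.572,-0.35,-46,-1,70,0,0,-1.572,-0.35,-46,-1,70,0,0,-1.572,-0.35,-46,-1,70,0,0,-1.572,-0.35,-46,-1,70,0,0,-1.572,-0.35,-46,-1,70,0,0,-1.572,-0.35,-46,-1,70,0,0,-1.572,-0.35,-46,-1,70,0,0,-1.572,-0.35,-46,-1,70,0,0,-1.572,-0.35,-46,-1,70,0,0,-1.572,-0.35,-46,-1,70,0,0,-1.572,-0.35]' --force 25

```text
clock: 21.98
tool_pos: [0.4653, -0.0776, 0.1232]
eef_rot: [-0.001, 0.642, 0.767, 0.001]
contact_force: [0.1, -0.4, -0.4]
opening: 0.0305
```

Run:
```python
from h import *
s=st(); x=W(-.126,0,0); go(x[0],x[1],.054,1.746)
a0=2.034
for a in np.linspace(2.034,0,22):
    th=a-.464; print(round(-125*np.sin(th)-6*np.cos(th)+125,1), round(-(60+125*np.cos(th)-6*np.sin(th)-54),1))
```

```text
{'clock': 21.983, 'tool_pos': [0.465, -0.078, 0.123], 'eef_rot': [-0.001, 0.642, 0.767, 0.001], 'contact_force': [0.102, -0.409, -0.417], 'opening': 0.031, 'joint_positions': [0.447, 0.566, -0.49, 2.084, 0.461, 0.597, -0.188]}
go [-1.2 -1.5 69.2] [-0.001 -0.002  0.003]
-0.0 -0.1
0.0 -12.2
1.2 -24.3
3.5 -36.2
7.0 -47.8
11.6 -59.0
17.3 -69.7
23.9 -79.8
31.6 -89.2
40.0 -97.9
49.3 -105.7
59.3 -112.5
69.9 -118.4
81.1 -123.2
92.6 -126.9
104.4 -129.4
116.5 -130.9
128.6 -131.1
140.7 -130.2
152.6 -128.1
164.3 -124.8
175.6 -120.5
```

Request:
carry_out --rows '[-1,-1.5,30,0,0,0,-0.35,-1,-1.5,55,0,0,0,-0.35,-1,-1.5,68,0,0,0,-0.35,-1,-1.5,70,0,0,0,-1,-1,-1.5,70,0,0,0,-1,-1,-1.5,70,0,0,0,-1,-1,-1.5,70,0,0,0,-1,-1,-1.5,70,0,0,0,-1,-1,-1.5,70,0,0,0,-1]' --force 25

```text
clock: 22.73
tool_pos: [0.4637, -0.0794, 0.0549]
eef_rot: [0.0, 0.642, 0.766, 0.0]
contact_force: [-0.9, 0.9, -2.3]
opening: 0.0094
```

Request:
carry_out --rows '[0,0,-6,0,0,0,-1,0,0,-12,0,0,0,-1,0,1,-24,0,0,0,-1,0,3.5,-36,0,0,0,-1,0,7,-48,0,0,0,-1,0,11.5,-59,0,0,0,-1,0,17,-70,0,0,0,-1,0,24,-80,0,0,0,-1,0,31.5,-89,0,0,0,-1,0,40,-98,0,0,0,-1,0,49,-106,0,0,0,-1,0,59,-112.5,0,0,0,-1,0,70,-118.5,0,0,0,-1]'

```text
clock: 23.82
tool_pos: [0.5265, -0.0683, 0.1735]
eef_rot: [-0.004, 0.643, 0.766, -0.005]
contact_force: [-12.6, -1.3, 9.2]
opening: 0.0085
```

Request:
carry_out --rows '[0,11,-5,0,0,0,-1,0,22.5,-8.5,0,0,0,-1,0,34.5,-11,0,0,0,-1,0,46.5,-12.5,0,0,0,-1,0,58.5,-12.5,0,0,0,-1,0,70.5,-11.5,0,0,0,-1,0,82.5,-9.5,0,0,0,-1,0,92,-7,0,0,0,-1,0,100,-4,0,0,0,-1,0,105,-2,0,0,0,-1,0,107,-1,0,0,0,-1,0,107,-1,0,0,0,-1]'

```text
clock: 24.82
tool_pos: [0.6368, -0.0491, 0.1752]
eef_rot: [-0.0, 0.642, 0.766, -0.001]
contact_force: [-6.8, -1.5, 12.4]
opening: 0.0091
```

Run:
```python
from h import *
s=st(); d=s['tool_pos']-W(0,0,0); c,n=np.cos(U[2]),np.sin(U[2]); print('unit',c*d[0]+n*d[1],-n*d[0]+c*d[1])
```

```text
{'clock': 24.817, 'tool_pos': [0.637, -0.049, 0.175], 'eef_rot': [-0.0, 0.642, 0.766, -0.001], 'contact_force': [-6.828, -1.469, 12.395], 'opening': 0.009, 'joint_positions': [0.336, 0.704, -0.522, 1.581, 0.404, 0.969, -0.14]}
unit 0.04941404870283734 -0.0007590423427597274
```

Request:
carry_out --rows '[0,3,1,0,0,0,-1,0,6,3,0,0,0,-1,0,8,4,0,0,0,-1,0,8,4,0,0,0,-1]'

```text
clock: 25.15
tool_pos: [0.6371, -0.0498, 0.1722]
eef_rot: [-0.005, 0.643, 0.766, -0.008]
contact_force: [-25.5, -4.4, 31.2]
opening: 0.0089
```

Request:
carry_out --rows '[0,-8,-4,0,0,0,-1,0,-8,-4,0,0,0,-0.4,0,-8,-4,0,0,0,-0.2,0,-8,-4,0,0,0,-0.2,0,-8,-4,0,0,0,-0.2,0,-8,-25,0,0,0,-0.2,0,-8,-60,0,0,0,-0.2,0,-60,-100,0,0,0,-0.2,0,-100,-120,0,0,0,-0.2,0,-100,-120,0,0,0,-0.2]'

```text
clock: 25.98
tool_pos: [0.5467, -0.0642, 0.2921]
eef_rot: [0.001, 0.642, 0.767, 0.001]
contact_force: [0.2, 0.8, -0.3]
opening: 0.0374
```

Run:
```python
from h import *
s=st(); t=env.capture('scene'); p=env.capture('top')
I=np.hstack([cv2.resize(p['pixels'][125:305,200:440],(560,420),interpolation=3),cv2.resize(t['pixels'][110:260,190:390],(560,420),interpolation=3)])[...,::-1]; cv2.imwrite('pics/s9.png',cv2.resize(I,(800,300),interpolation=3))
def bar(a): th=a-.464; return (-125*np.sin(th)-6*np.cos(th))/1e3,.06+(125*np.cos(th)-6*np.sin(th))/1e3
m=env.masks_of(t,'flap_bar'); print([(x['p'],x['extent']) for x in m[:1]])
for a in (0,.05,.1): 
    x,z=bar(a); print(a,((proj(t,[W(x,.055,z),W(x,-.055,z)])-[190,110])*2).round(1).tolist())
```

```text
{'clock': 25.983, 'tool_pos': [0.547, -0.064, 0.292], 'eef_rot': [0.001, 0.642, 0.767, 0.001], 'contact_force': [0.153, 0.844, -0.337], 'opening': 0.037, 'joint_positions': [0.469, 0.455, -0.601, 1.688, 0.285, 1.085, -0.042]}
[(0.65, [236.6, 185.0, 282.2, 214.8])]
0 [[152.6, 192.2], [90.5, 155.0]]
0.05 [[155.1, 188.4], [93.0, 151.3]]
0.1 [[157.7, 184.6], [95.5, 147.7]]
```

View pics/s9.png

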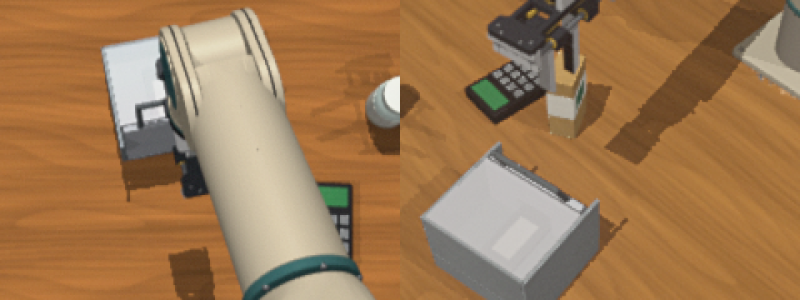

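Run:
```python
from h import *
s=st(); x=W(.015,0,0); go(x[0],x[1],.174,1.746)
```

```text
{'clock': 26.133, 'tool_pos': [0.548, -0.065, 0.292], 'eef_rot': [0.002, 0.642, 0.766, 0.001], 'contact_force': [0.679, -0.191, 0.69], 'opening': 0.037, 'joint_positions': [0.469, 0.457, -0.6, 1.686, 0.287, 1.084, -0.043]}
go [  0.9  55.3 118. ] [0.004 0.002 0.   ]
```

Request:
carry_out --rows '[1,25,40,0,0,0,-1,1,25,80,0,0,0,-1,1,25,110,0,0,0,-1,1,25,118,0,0,0,-1,1,35,118,0,0,0,-1,1,45,118,0,0,0,-1,1,55,118,0,0,0,-1,1,62,118,0,0,0,-1,1,68,118,0,0,0,-1,1,73,118,0,0,0,-1,1,78,118,0,0,0,-1,1,80,118,0,0,0,-1]'

```text
clock: 27.13
tool_pos: [0.6196, -0.0505, 0.1713]
eef_rot: [-0.005, 0.642, 0.766, -0.006]
contact_force: [-17.7, -0.9, 11.9]
opening: 0.0007
```

Request:
carry_out --rows '[0,-20,0,0,0,0,-1,0,-50,0,0,0,0,-1,0,-60,-30,0,0,0,-1,-20,-60,-70,0,0,0,-1,60,-60,-100,0,0,0,-1,100,-60,-120,0,0,0,-1,140,-60,-120,0,0,0,-1,180,-60,-120,0,0,0,-1,220,-60,-120,0,0,0,-1,220,-60,-120,0,0,0,-1]'

```text
clock: 27.97
tool_pos: [0.5282, 0.1589, 0.2932]
eef_rot: [0.001, 0.642, 0.767, 0.001]
contact_force: [0.0, -1.0, -0.3]
opening: 0.0004
```

Run:
```python
from h import *
s=st(); t=env.capture('scene'); p=env.capture('top')
I=np.hstack([cv2.resize(p['pixels'][125:305,200:440],(560,420),interpolation=3),cv2.resize(t['pixels'][110:260,190:390],(560,420),interpolation=3)])[...,::-1]; cv2.imwrite('pics/s10.png',cv2.resize(I,(800,300),interpolation=3))
for q in('calculator','jar','sign','carton','case','flap_bar'): print(q,[[(round(x['p'],2),x['extent']) for x in env.masks_of(c,q)[:1]] for c in(t,p)])
```

```text
{'clock': 27.967, 'tool_pos': [0.528, 0.159, 0.293], 'eef_rot': [0.001, 0.642, 0.767, 0.001], 'contact_force': [0.003, -1.031, -0.306], 'opening': 0.0, 'joint_positions': [0.073, 0.46, -0.624, 1.682, 0.297, 1.093, -0.462]}
calculator [[(0.68, [222.4, 138.8, 265.4, 169.0])], [(0.75, [380.1, 235.4, 414.3, 290.6])]]
jar [[(0.58, [160.6, 140.7, 189.9, 176.4])], [(0.72, [417.8, 169.9, 455.1, 203.5])]]
sign [[(0.37, [202.8, 180.5, 289.3, 273.7])], [(0.79, [112.4, 186.0, 160.4, 207.4])]]
carton [[(0.8, [260.3, 135.8, 285.1, 177.7])], [(0.81, [343.6, 249.6, 376.5, 284.5])]]
case [[], []]
flap_bar [[(0.72, [234.0, 184.9, 283.4, 216.9])], [(0.84, [273.4, 177.7, 336.0, 223.0])]]
```

View pics/s10.png

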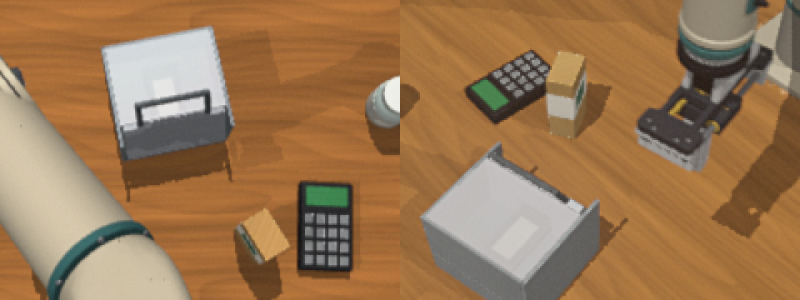

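Everything is in place: the flap is shut, the carton is standing clear, and the bystanders have not moved.

```bash
python3 -c "
from h import *
print(env.job_done())"
```

```text
the job is handed in; nothing more can be done
None
```

I handed the job in at about 28 s on the robot's clock. The cash case is inside the deposit unit and the flap is shut.

- **Carton:** I moved it first. It stands upright at about (0.43, −0.19), clear of the flap.
- **Flap opening:** I pulled it down until it met its stop, with about 35 N upward on the tool.
- **Case:** I pushed it lengthways through the slot until its rear end dropped off the sill. The wrist picture, matched against the case's known width, puts it flat on the floor. Its rear end is just behind the sill, about 23 mm into the unit, so it lies through the slot plate's opening rather than wholly behind the plate. The fingers could not push it further.
- **Flap closing:** I pushed it shut, then pushed again at about 18 N to check. The bar stayed at the shut position, about 50 mm behind the hinge.

**Last checks:** The final pictures show the flap shut and the carton standing. The calculator and jar are where they were within about 2 pixels in the top view. The sign also matches in the top view; its only match in the scene view was a low-confidence false one, on the unit. The networks no longer find the case as an object; its label shows faintly through the clear lid. The highest force I read was about 40 N in total at the wrist, while pressing the flap shut.

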